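# Find the hidden catch of the child-safe scissors box

## Robot

A 7-joint arm with a two-finger parallel gripper is mounted at the origin on a cart in front of the work surface, level with it; the furniture and walls round the work are solid. World frame = base frame: x ahead of the robot, y to its left, z up, the work surface at z = 0. Lengths are in mm, angles in rad, forces in N, time in s.
With the tool pointing down it reaches from about 400 to 900 mm from the base axis. Payload 5.6 kg.
Tool frame: the origin (TCP) lies at the very end of the fingers, on their centre line; the grasp point (between the pads) lies 19 mm behind it; y points along the fingers, x is the direction in which the jaws open and shut, and the axes are right-handed (so a half turn about y gives the same grasp; the last joint's range is limited). The gripper opens to 92 mm and grips with 3 to 60 N. Pads are 20 mm wide; open, the fingers measure 128 mm over their backs; the gripper's body (75 mm by 189 mm) begins 69 mm behind the grasp point.
Start: joints at [-1.374, 0.468, -0.012, 1.603, 0.006, 1.071, -0.056], TCP at [154.422, 631.398, 214.592] pointing down, gripper open.
Joint ranges: [-2.53, 2.53], [-0.31, 2.02], [-1.57, 1.55], [0.28, 2.44], [-1.29, 4.43], [0.15, 1.84], [-2.92, 2.92]. Speed limits (rad/s): [2.57, 2.57, 3.14, 3.14, 3.14, 3.14, 3.14].

## Interface

Orientations are given as [roll, pitch, yaw] about the fixed x, y, z axes, in that order (R = Rz(yaw) Ry(pitch) Rx(roll)).
In Python, from bench import r gives the robot as it stands. Calls block until the motion is done:
- r.reach(position, orientation): joint-space move of the TCP to a pose.
- r.move_linear(position, frame=None, feed=150): straight line of the TCP; frame=None keeps the orientation; feed is the mean speed in mm/s.
- r.move_joints(angles): joint-space move.
- r.let_go() and r.grasp(): open the fingers fully, or close them until they stop; the grip force is fixed at half the most.
- r.hold(seconds).
- r.solve_ik(position, orientation): joint angles nearest the present ones, or None.
- r.get_state(): the state.
- r.camera(name): name is "scene" or "top" or "wrist"; returns a dict with "frame" (480x640x3 uint8, red, green, blue), "range_z" (480x640 float32, mm along the optical axis (not along the pixel's ray), 0 where there is no reading), "fovy" (degrees; the focal length in pixels is half the picture's height over the tangent of half this angle, whatever the lens; pixels are square), "cx", "cy" (the principal point, pixels), "k1" (the pictures are not rectified: a ray, as slopes to the right and down, at radius r is drawn at 1 + k1 r^2 times it, then the intrinsics apply), "world_from_camera" (4x4, takes a point from camera to world coordinates); the wrist camera has in their place "tool_from_camera" (4x4, takes a point from camera to tool coordinates, whose origin is the TCP and whose axes are the tool frame's). Camera axes: x right, y up, looking along -z (the intrinsics and any distortion apply to the point x, -y, -z); pixel columns grow to the right and rows downward; lengths in mm; the calibration is good to about 2 mm. A picture is of the moment at which its call begins: read the wrist's pose just before it.
A pose or a line that the arm cannot do raises r.PlanningError and nothing moves.
- r.job_done(): hands the job in, once; it reports no verdict.
Trained networks look in a picture, given as the dict that the camera call returned (one of the last four; its "shot" number tells which), for a name from the list of things; names that differ only in an ending like _2 or _b are one class to them, and where a whole thing is asked for, a point or a joint stands for the part that bears it (a point fixed in the world has none). Each returns a list of dicts, best first, with "p" (0 to 1); they miss things now and then, are a little off and sometimes report something else, mostly with a low value. They report only what shows in the picture. A call takes as long as a camera call.
- r.recognise(picture, thing): "point" ([x, y, z] in mm, in the coordinates of the camera as it stood for that picture, good to about 4 mm: the middle of the surface that is visible of it).
- r.trace(picture, thing): "pixels" (480x640 bool, what is visible of it).
The state is a dict: "time": time; "joint_positions": joint angles; "joint_velocities": joint speeds; "effort": joint torques, N m; "ee_pos": TCP position; "eef_rot": TCP orientation; "contact_force": force on the tool from outside, world axes, zero at the start; "torque": the same for the moment, N m; "grip_width": finger opening in mm.
Only numpy, scipy, OpenCV 4.12 (cv2) and the standard library are available. Lean on these libraries where they do the work, as an engineer would, in place of code of your own. Each camera call takes 0.05 s, during which the arm holds its last target. There are 200 camera calls.

## Task

The scissors are locked in the low white child-safe box, whose lid has no handle: it is freed by a push pad sunk in the flat board along the front of the box. Feel along the board with the fingertips for the pad, press it fully in so that the lid springs open, then take the hand away and leave the lid standing open. Only touch and press: do not shift, knock over or pick up the things standing beside the box.

Things in the scene. Friction and masses are not known exactly. Their poses are not given: they have to be found in the camera images.
- box: low white box fixed to the worktop, 300 mm wide (y), 220 mm deep (x), 70 mm tall; origin: centre of its underside, x from its front to its back, y to the left, z up. Its top is flat: an 8 mm rim in front, then the front board, behind it the lid; 20 mm rims at both ends
- board_mid (a point): centre of the top face of the box's front board, 70 mm above the worktop; axes as the box's. The board is 260 mm long (y), 60 mm deep (x), flat, level with rims and lid; the lid's front edge is 39 mm behind this point. The pad's centre lies on the board's long centre line at y = -104, -52, 0, 52 or 104 mm from here: which is to be felt or seen. Elsewhere the board is rigid
- catch (a joint): how far the push pad is pressed: 0 at rest, 0.006 m fully in; it springs back with 1.4 N at first, 5.6 N fully in, and frees the lid at 0.004 m. The pad is a 44 mm square, white like the board, in a 46 mm square opening, its face 2.5 mm below the board's face. No reading tells where it is
- lid (a joint): opening angle of the white lid (133 x 256 mm, 8 mm thick, hinged at the back of the box, no handle): 0 shut and level with the board, 1.2 rad fully open. Held shut until the catch is pressed, then a soft spring lifts it to 1.2 rad in about 1 s unless something is in its way; it stays open when the catch is let go
- pepper_mill_mid (a point): bystander beside the box: turned wooden pepper mill, 58 mm across, 160 mm tall; the point is on its axis half-way up, 80 mm above its foot
- mug_mid (a point): bystander beside the box: pale mug, 82 mm across (114 mm with its handle), 91 mm tall; the point is on its axis half-way up, 45 mm above its foot
- jar_mid (a point): bystander beside the box: glass jar with a grey lid, about 70 mm across, 102 mm tall; the point is on its axis half-way up, 51 mm above its foot
- battery_mid (a point): bystander beside the box: single round battery standing on end, 15 mm across, 50 mm tall; the point is on its axis half-way up, 25 mm above its foot

How it is judged:
By the outcome, as a careful person would: the job done as asked, in the order asked, and still so for the second after the job is handed in, with the robot touching nothing.
It also fails if it takes over 45 s, if anything falls off the work surface, if the arm or the gripper's body presses on something with over 40 N, if the wrist force passes 120 N, or if a joint passes its speed limit or range.

## Working session

There is one attempt and no reset: what is moved stays moved. The work goes in short steps, each a Python script; the robot and the scene stay as the last script left them, time stands still between calls to the robot, and variables do not carry over. Pictures are saved under pics/ and viewed, about 8 in all and at most 12, crops included, and the job is handed in when it is done.

```bash
mkdir -p pics
cat > h.py <<'E'
import numpy as np, cv2
from bench import r
def K(p):
    f=240/np.tan(np.radians(p["fovy"])/2); return f
def deproj(p,u,v,z,T):
    f=K(p); xd=np.array([(u-p["cx"])/f,(v-p["cy"])/f],float)
    x=xd.copy()
    for _ in range(30): x=xd/(1+p["k1"]*(x**2).sum(0))
    c=np.array([x[0]*z,-x[1]*z,-z,np.ones_like(z)*1.0])
    return (T@c.reshape(4,-1))[:3].T
def proj(p,P,T):
    c=np.linalg.inv(T)@np.append(P,1); x=np.array([c[0],-c[1]])/-c[2]
    x=x*(1+p["k1"]*(x@x)); return x*K(p)+[p["cx"],p["cy"]]
def save(n,p): cv2.imwrite("pics/"+n,p["frame"][:,:,::-1])
E
python3 - <<'E'
from h import *
for c in("top","scene"):
    p=r.camera(c); save(c+"0.png",p); T=p["world_from_camera"]
    print(c,np.round(T,2).tolist(),p["fovy"],p["k1"])
    for n in("box","board_mid","lid","catch","pepper_mill_mid","mug_mid","jar_mid","battery_mid"):
        for d in r.recognise(p,n)[:2]:
            print(n,round(d["p"],2),np.round(T@np.append(d["point"],1),0)[:3])
    np.savez("pics/"+c+"0.npz",**{k:v for k,v in p.items()})
print(r.get_state())
E
```

```text
top [[0.02, 0.99, -0.14, 364.89], [-1.0, 0.02, 0.02, 36.2], [0.02, 0.14, 0.99, 1253.18], [0.0, 0.0, 0.0, 1.0]] 45.69144486910116 -0.16045165500156688
box 0.59 [541.  81.  73.]
board_mid 0.89 [537.  85.  67.]
lid 0.65 [542.  82.  68.]
catch 0.67 [454. 199.  70.]
catch 0.54 [541.  83.  67.]
pepper_mill_mid 0.77 [556. 303. 136.]
mug_mid 0.56 [ 517. -152.   29.]
jar_mid 0.95 [436. 294.  97.]
battery_mid 0.62 [377. -84.  53.]
battery_mid 0.38 [536.  84.  65.]
scene [[0.82, 0.38, -0.43, 128.2], [-0.58, 0.52, -0.63, -557.54], [-0.02, 0.76, 0.65, 686.97], [0.0, 0.0, 0.0, 1.0]] 54.1718750076096 -0.05754127717144569
box 0.73 [513.  31.  72.]
box 0.64 [450. 199.  64.]
board_mid 0.97 [510.  26.  70.]
lid 0.67 [543.  69.  73.]
lid 0.37 [448. 196.  64.]
catch 0.74 [451. 197.  62.]
pepper_mill_mid 0.91 [557. 295.  99.]
mug_mid 0.83 [ 506. -154.   59.]
mug_mid 0.53 [422. 281.  81.]
jar_mid 0.68 [421. 280.  80.]
battery_mid 0.62 [375. -91.  29.]
battery_mid 0.23 [542.  70.  72.]
{'time': 0.9, 'joint_positions': array([-1.37398009,  0.46749466, -0.01160946,  1.60266796,  0.00600642,
        1.07141919, -0.05633013]), 'joint_velocities': array([ 1.12316214e-03, -2.58710804e-04,  5.17787637e-05,  1.69092029e-04,
        7.51066135e-04, -5.31879980e-04,  1.56545837e-04]), 'effort': array([-2.53830794e-04, -5.20390785e+01, -1.24624101e-02, -2.44055343e+01,
       -5.65434876e-02,  1.10187556e-02,  3.22429946e-05]), 'ee_pos': array([154.43297721, 631.40700655, 214.60912279]), 'eef_rot': array([-1.57083503e+00, -4.76761030e-05,  1.33088996e+00]), 'contact_force': array([-0.05941898, -0.50689806,  0.15617988]), 'torque': array([ 0.00396976, -0.03414794, -0.07588971]), 'grip_width': 91.74698599820644}
```

Run:
```python
from h import *
for c in("top","scene"):
    p=dict(np.load(f"pics/{c}0.npz",allow_pickle=True)); T=p["world_from_camera"]
    z=p["range_z"].astype(float); v,u=np.mgrid[:480,:640]
    P=deproj(p,u.ravel().astype(float),v.ravel().astype(float),z.ravel(),T)
    m=((abs(P[:,2]-70)<7)&(z.ravel()>0)&(P[:,0]>300)&(P[:,0]<800)).reshape(480,640).astype(np.uint8)
    m=cv2.morphologyEx(m,cv2.MORPH_OPEN,np.ones((5,5)))
    n,l,s,_=cv2.connectedComponentsWithStats(m); k=1+s[1:,4].argmax()
    Q=P[(l==k).ravel()]
    print(c,cv2.minAreaRect(Q[:,:2].astype(np.float32)),np.median(Q[:,2]))
    a=p["frame"][:,:,::-1]
    ys,xs=np.where(l==k); y0,y1,x0,x1=ys.min()-40,ys.max()+40,xs.min()-60,xs.max()+60
    cr=a[max(y0,0):y1,max(x0,0):x1]; print(x0,y0,x1,y1)
    # contrast-enhanced
    e=cv2.createCLAHE(4,(4,4)).apply(cv2.cvtColor(np.ascontiguousarray(cr),cv2.COLOR_BGR2GRAY))
    f=min(780/cr.shape[1],295/cr.shape[0])
    o=[cv2.resize(np.ascontiguousarray(i),None,fx=f,fy=f,interpolation=cv2.INTER_CUBIC) for i in(cr,cv2.cvtColor(e,cv2.COLOR_GRAY2BGR))]
    cv2.imwrite(f"pics/{c}1.png",np.vstack(o))
```

```text
top ((514.6199951171875, 88.5447998046875), (301.7481689453125, 219.22166442871094), 85.64632415771484) 69.92978995005308
143 149 415 344
scene ((515.2557373046875, 87.39846801757812), (305.2882080078125, 221.83877563476562), 85.65848541259766) 69.68260539476086
169 150 446 345
```

View pics/top0.png

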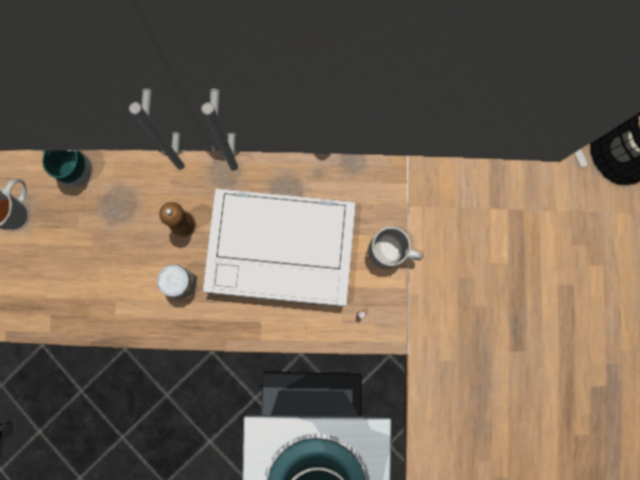

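View pics/scene0.png

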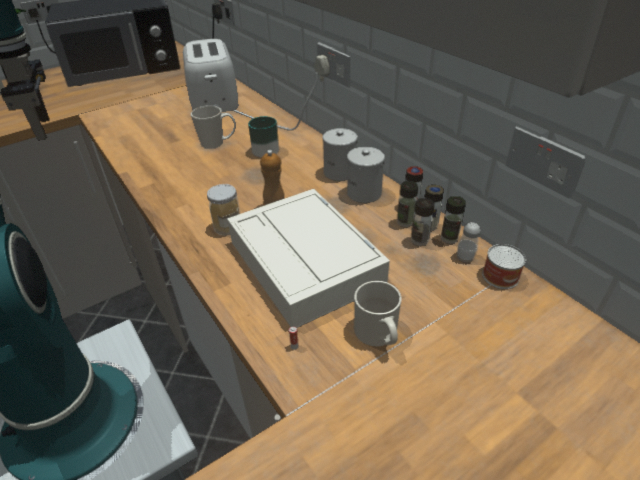

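Box and bystanders match the text; the pad outline shows at the board's left end (top image ≈(227,277)), i.e. y=+104, which predicts (451,197), the same as the network's catch point. I'll move above it and take a close look.

Run:
```python
from h import *
from scipy.spatial.transform import Rotation as R
r.grasp()
s=r.get_state(); r.move_linear([*s["ee_pos"][:2],270])
r.reach([440,192,270],[-np.pi/2,0,1.495])
s=r.get_state(); p=r.camera("wrist")
Tt=np.array(p["tool_from_camera"]); print(np.round(Tt,2).tolist(),s["joint_positions"],s["grip_width"],s["time"],s["contact_force"])
T=np.eye(4);T[:3,:3]=R.from_euler("xyz",s["eef_rot"]).as_matrix();T[:3,3]=s["ee_pos"];T=T@Tt
for n in("catch","board_mid"):
    for d in r.recognise(p,n)[:2]: print(n,round(d["p"],2),np.round(T@np.append(d["point"],1),1)[:3])
im=p["frame"][:,:,::-1].copy()
b=np.array([443.2,93.5,70]);ex=np.array([.997,-.076,0]);ey=np.array([.076,.997,0])
q=[proj(p,b+104*ey+22*(i*ex+j*ey),T) for i,j in((1,1),(1,-1),(-1,-1),(-1,1))]
cv2.polylines(im,[np.int32(q)],True,(0,0,255),1)
cv2.imwrite("pics/w1.png",im)
z=p["range_z"].astype(float)
for yy in range(-120,121,8):
    P=b+yy*ey; u,v=np.round(proj(p,P,T)).astype(int)
    if 3<=u<637 and 3<=v<477:
        w=np.median(z[v-2:v+3,u-2:u+3]); print(yy,np.round(deproj(p,np.array(float(u)),np.array(float(v)),np.array(w),T)[0][2],1),end="; ")
```

```text
[[1.0, -0.0, -0.0, -0.12], [-0.0, 0.3, -0.95, -170.82], [0.0, 0.95, 0.3, 84.22], [0.0, 0.0, 0.0, 1.0]] [-0.77216379  0.11102171  0.31475374  1.95886334 -0.03906866  1.07745863
  1.05590628] 0.5006404553681427 4.6667 [0.26195601 0.82931379 0.87287824]
catch 0.66 [451.6 194.4  69.4]
board_mid 0.96 [509.   61.4  67.8]
-120 70.6; -112 70.6; -104 70.2; -96 70.9; -88 71.0; -80 70.4; -72 70.7; -64 70.8; -56 70.7; -48 71.0; -40 71.1; -32 70.5; -24 70.6; -16 70.8; -8 70.8; 0 70.8; 8 70.7; 16 70.9; 24 70.8; 32 70.4; 40 71.0; 48 70.9; 56 71.0; 64 71.0; 72 71.0; 80 69.8; 88 68.4; 96 68.2; 104 68.2; 112 68.2; 120 68.3;
```

View pics/w1.png

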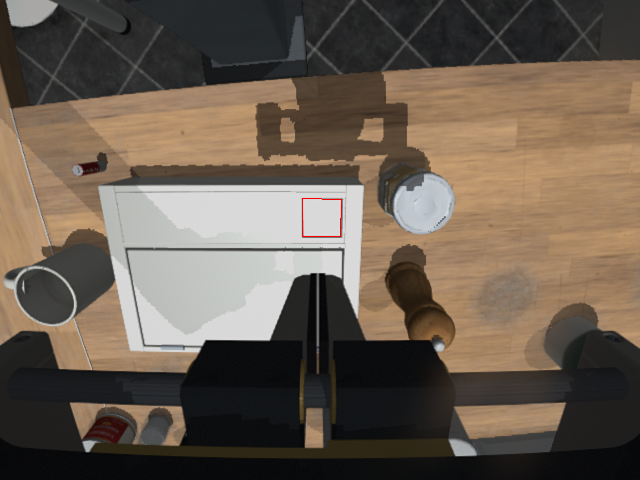

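The outline fits the predicted square (≈(322,217)), and the depth shows a 2.5 mm recess only at y=+80…127. Next I'll go down and press in small steps while watching the force.

Run:
```python
from h import *
xy=[449,196.5]
r.reach([*xy,150],[-np.pi/2,0,1.495])
r.move_linear([*xy,76],feed=80); r.hold(.3)
f0=r.get_state()["contact_force"]; print(f0)
for z in [70,69,68,67,66,65,64,63,62,61.5,61,60.5]:
    r.move_linear([*xy,z],feed=15); r.hold(.1)
    s=r.get_state(); f=s["contact_force"]-f0; print(z,np.round(s["ee_pos"],1),np.round(f,1),round(s["time"],1))
    if f[2]>12: break
r.hold(.4); s=r.get_state(); print(s["ee_pos"],s["contact_force"]-f0)
p=r.camera("scene"); save("s2.png",p)
```

```text
[-0.43137975  0.20393751  0.28890092]
70 [449.1 196.5  70. ] [-0.1 -0.8 -0.6] 7.4
69 [449.  196.5  69. ] [ 1.1  0.3 -0.4] 7.7
68 [449.  196.5  68. ] [-0.9  0.3 -0.3] 8.1
67 [449.  196.5  67. ] [0.2 0.9 0.3] 8.4
66 [449.  196.5  66. ] [-1.3 -0.5  2.1] 8.8
65 [449.  196.5  65. ] [-0.4 -0.7  3.1] 9.1
64 [449.  196.5  63.9] [ 0.5 -0.7  0.7] 9.5
63 [449.  196.5  63.1] [-1.2 -1.   3.8] 9.8
62 [449.  196.5  62.1] [-0.6 -1.4  4. ] 10.2
61.5 [449.  196.5  61.9] [-1.9 -1.   7.5] 10.5
61 [449.  196.5  61.8] [-2.9 -2.4 12.1] 10.9
[449.02928836 196.49905043  61.78363744] [-2.85980392 -2.2630853  12.5610602 ]
```

View pics/s2.png

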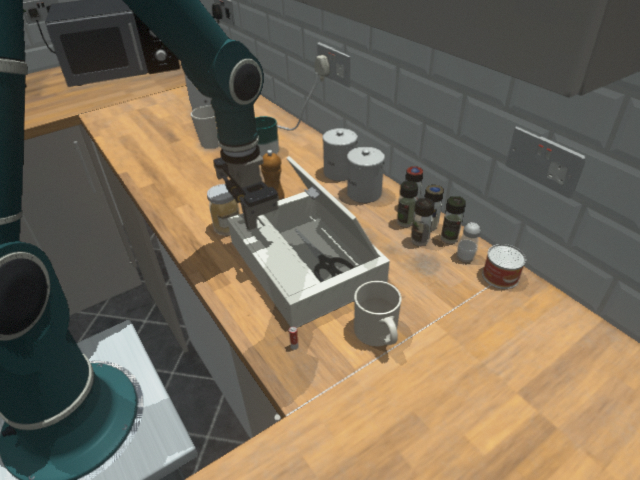

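The lid stands open with the scissors visible (≈(335,265)), and the pad is bottomed at 61.8 mm. Now I'll retreat.

Run:
```python
from h import *
r.move_linear([449,196.5,90],feed=40)
r.move_linear([449,196.5,270],feed=120)
r.reach([154.4,631.4,270],[-np.pi/2,0,1.331])
r.hold(.5)
p=r.camera("scene"); save("s3.png",p)
for c in("top","scene"):
    p=r.camera(c); T=p["world_from_camera"]
    for n in("lid","pepper_mill_mid","mug_mid","jar_mid","battery_mid"):
        for d in r.recognise(p,n)[:1]: print(c,n,round(d["p"],2),np.round(T@np.append(d["point"],1),0)[:3])
s=r.get_state(); print(s["time"],s["contact_force"],s["ee_pos"])
```

```text
top lid 0.61 [578.  81. 167.]
top pepper_mill_mid 0.6 [554. 299. 132.]
top mug_mid 0.93 [ 516. -153.   28.]
top jar_mid 0.76 [436. 295.  99.]
top battery_mid 0.37 [375. -86.  51.]
scene lid 0.56 [576.  58. 154.]
scene pepper_mill_mid 0.96 [563. 292.  98.]
scene mug_mid 0.78 [ 505. -158.   61.]
scene battery_mid 0.69 [372. -93.  31.]
16.9167 [-0.24241097 -0.48637775 -0.01885047] [154.43861892 631.39987612 269.97248933]
```

View pics/s3.png

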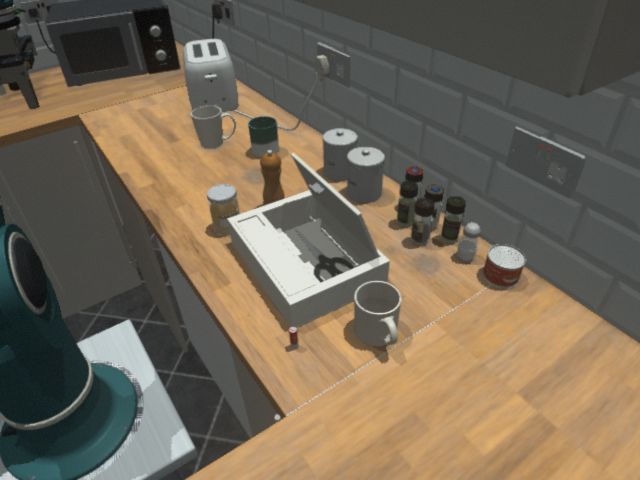

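The lid is fully open, the hand is clear, and the bystanders are where they were.

```bash
python3 -c "
from bench import r
r.job_done()"
```

```text
the job is handed in; nothing more can be done
```

The box is unlocked: the lid is standing open with the scissors visible, the hand is away, and the job is handed in.

- **Finding the pad:** I found it by looking, not by feeling along the whole board. The depth image shows a 2.5 mm recess only around y = +104 mm, at the left end. The pad outline in the pictures and the box position agreed with that.
- **Pressing:** I pressed with closed fingertips. The spring force came on at about 67 mm height, and the pad bottomed at 61.8 mm with about 12 N of push. One force reading on the way down, at 64 mm, was low (0.7 N) and I put it down to noise.
- **Last checks:** The lid was open in both the scene and top views, and the force on the tool was about zero. The pepper mill, mug and battery were within 7 mm of their first positions, which is about detection noise. About 17 s had passed.
- **One miss:** The network did not find the jar in the last scene view. It is plainly in place in that picture, and the top view put it within 2 mm of where it started.

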